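# Wind the nut trough's gate shut with its fold-away crank

## Robot

A 6-joint arm with a two-finger parallel gripper is mounted at the origin on the work surface. World frame = base frame: x ahead of the robot, y to its left, z up, the work surface at z = 0. Lengths are in m, angles in rad, forces in N, time in s.
With the tool pointing down it reaches from about 0.3 to 0.875 m from the base axis. Payload 6.4 kg.
Tool frame: the origin (TCP) lies at the very end of the fingers, on their centre line; the grasp point (between the pads) lies 19 mm behind it; x points along the fingers, y is the direction in which the jaws open and shut, and the axes are right-handed (so a half turn about x gives the same grasp; the last joint's range is limited). The gripper opens to 85 mm and grips with 20 to 120 N. Pads are 22 mm wide; open, the fingers measure 114 mm over their backs; the gripper's body (76 mm by 85 mm) begins 54 mm behind the grasp point. The pads swing forward as they close: fully open they stand 13 mm farther back than shut.
Start: joints at [0.964, 0.181, 1.607, -0, 1.354, -0.206], TCP at [0.224, 0.529, 0.231] pointing down, gripper open.
Joint ranges: [-2.99, 2.99], [-0.89, 2.07], [0.3, 2.58], [-1.14, 4.28], [0, 2.63], [-3.12, 3.12]. Speed limits (rad/s): [2.57, 2.57, 3.01, 3.14, 3.14, 3.14].

## Interface

Orientations are given as a unit quaternion [w, x, y, z].
In Python, from bench import status, optics, hand_in gives the robot as it stands. The module is installed in compiled form; this text tells all that it offers.
- The arm moves only by the shell command python3 -m jog 'ROWS'. ROWS is JSON, one flat list of numbers, 5 for each row, row after row: the shift along the tool's x, y, z in mm, then the turn about the tool's x in degrees, then the opening in per cent of the stroke, from 0 (shut) to 100 (fully open). In form: [tx, ty, tz, yaw, gripper, tx, ty, tz, yaw, gripper, ...]. A call has exactly 5 rows; each row is the pose to reach, as a shift and turn from the pose commanded when the call began, along the tool's axes at that moment; what a row does not reach only later rows make up. A row lasts 1/10 s, in which the tool goes at most 50 mm and 8.59 degrees, less where a joint would pass 70% of its speed; a pose out of reach is approached as far as the arm can. A call with a gripper value outside its range is refused whole. The fingers move at their own pace and stop on an object; the grip force is fixed at half the most. Time passes only in rows, so rows that repeat a pose let the fingers close, or fill a call up. It gives the time, the measured TCP pose, the force and the opening at its end, in the units of the state.
- status.get_obs(): the state, without advancing time (a new reading comes with each control period).
- optics.camera(name): name is "scene" or "side" or "wrist"; returns the picture (384x512x3 uint8, red, green, blue); there is no depth.
- optics.get_calibration(name): a dict with "vertical_fov" (degrees; the focal length in pixels is half the picture's height over the tangent of half this angle, whatever the lens; pixels are square), "cx", "cy" (the principal point, pixels), "extrinsics" (4x4, takes a point from camera to world coordinates). Camera axes: x right, y up, looking along -z (the intrinsics and any distortion apply to the point x, -y, -z); pixel columns grow to the right and rows downward; lengths in m; the calibration is good to about 2 mm. The wrist camera is an equidistant fisheye: a pixel r from the principal point sees the ray r / f radians off the axis. A picture is of the moment at which its call begins: read the wrist's pose just before it. get_calibration takes no time and is no camera call; for the wrist camera it gives the pose at the moment of the call.
- hand_in(): hands the job in, once; it reports no verdict.
The state is a dict: "time_s": time; "q": joint angles; "dq": joint speeds; "joint_efforts": joint torques, N m; "eef_pos": TCP position; "eef_rot": TCP orientation; "wrist_force": force on the tool from outside, world axes, zero at the start; "torque": the same for the moment, N m; "opening": opening from 0.0 (shut) to 1.0 (fully open).
Only numpy, scipy, OpenCV 4.12 (cv2) and the standard library are available. Lean on these libraries where they do the work, as an engineer would, in place of code of your own. Each camera call takes 0.05 s, during which the arm holds its last target. There are 200 camera calls.

## Task

The nut feed trough on the bench has run empty and its gate must be shut before the next load goes in. Swing the crank's folded grip up until it stands square to the crank arm, then wind the crank clockwise by the grip until the gate is right down on the trough floor, and fold the grip flat along the arm again so that no sleeve catches on it. Leave the other things on the bench where they stand.

Things in the scene. Friction and masses are not known exactly. Their poses are not given: they have to be found in the camera images.
- feeder: The feed trough, fixed: aluminium, 245 x 188 mm, its floor sloping 35 degrees, on dark steel legs. Origin on the bench under the gate's foot, mid-width; x axis level, towards the high closed end (164 mm off, top 260 mm high), z up. The open lip is on the -x side; the floor is 80 mm up at the gate. A steel frame square to the sloping floor carries the gate's spindle and the crank.
- crank_hub (a point): Underside centre of the crank's hub, at (-87, 0, 205) mm in the feeder's frame. z axis = crank axis, up and leaning 35 degrees from vertical to the feeder's -x side; x axis along the crank arm from hub to grip_hinge, turning with the crank. Hub: disc 32 mm wide, 10 mm high. Arm: bare steel bar 18 mm wide, 8 mm thick. The frame's cross-bar lies 18 mm below.
- grip_hinge (a point): Centre of the grip's folding hinge at the outer end of the crank arm: at (85, 0, 24) mm in crank_hub's frame, so 85 mm from the crank's axis. Its pin lies along crank_hub's y axis, between two cheeks 28 mm wide over their outsides.
- grip_mid (a point): Middle of the crank's grip, on its centre line 59 mm from the folding hinge: a black plastic sleeve, 23 mm in diameter, 74 mm long (22 to 96 mm from the hinge, end cap to 99), turning freely on its pin. Folded, it lies over the arm and across the hub, its centre line 24 mm above the hub's underside, 16 mm above the arm's top. The point's x axis lies along the sleeve towards the hinge.
- grip (a joint): Angle of the folding hinge, rad: 0 = grip folded flat along the arm, pointing from the hinge to the hub; 1.571 (its stop) = standing square to the arm, parallel to the crank's axis, free end away from the gate frame. Stiff (about 1.5 N at the grip), stays where it is left.
- crank (a joint): Angle of the crank, rad, about crank_hub's z axis: 0 = gate shut, at the stop, arm pointing straight up the slope (to the feeder's +x side). Clockwise, seen from above down the spindle, makes it smaller and lowers the gate. Starts between 6.3 and 12.5 (one to two turns). Stiff (about 4 N at the grip), stays where it is left.
- gate (a joint): How far the steel gate plate (174 mm wide, 72 mm high) is raised off the trough floor, in m: 0 = right down on the floor, shut. It moves 20 mm for each turn of the crank and starts 20 to 40 mm open.
- basin: White plastic sorting basin, 184 mm across the rim and 34 mm high, standing below the trough's lip. Origin: centre of its underside. Stays where it is.
- scoop: Steel hand scoop with a wooden handle, 200 mm long, lying beside the trough. Stays where it is.
- brush: Wooden-handled brush, 190 mm long, lying on the other side of the trough. Stays where it is.
- container: Translucent plastic container with nuts, 200 x 150 x 75 mm. Stays where it is.
- colander: Round blue plastic bowl with nuts, 170 mm across, 65 mm high. Stays where it is.
- mallet: Mallet with a wooden handle, 240 mm long, lying on the bench near the robot. Stays where it is.
- jar: Jar with a white lid, 72 mm across, 110 mm high, beside the wooden tray of nuts on the robot's right. Stays where it is.

How it is judged:
On the way, in this order (a step that is already met when the one before it is completed fails the run):
1. the grip stands unfolded (more than 77 degrees from the arm) while the gate is still at least 12 mm open (value of joint grip above 1.35 rad and value of joint gate above 0.012 m), for 0.2 s.
2. the gate is shut (within 1.5 mm of the floor) with the grip still unfolded (more than 60 degrees) (value of joint gate below 0.0015 m and value of joint grip above 1.05 rad), for 0.2 s.
At the end, for the whole second after the job is handed in: The gate is within 1.5 mm of the trough floor (crank within 0.47 rad of its stop), the grip is folded to within 0.2 rad of flat along the arm, the crank is at rest, and the bystanders are within 30 mm of where they stood (value of joint gate below 0.0015 m and value of joint grip below 0.2 rad and velocity of joint crank between -0.1 and 0.1 rad/s); the robot touches nothing.
It fails at once if a bystander on the bench was moved more than 30 mm (distance of any of basin, scoop, brush, container, colander, mallet, jar from where it was at the start of the episode above 0.03 m).
It fails at once if the gate was wound past 16 mm open down to 4 mm while the grip was not standing out (under 60 degrees) (value of joint gate between 0.004 and 0.016 m and value of joint grip below 1.05 rad).
It also fails if it takes over 72 s, if anything falls off the work surface, if the arm or the gripper's body presses on something with over 40 N, if the wrist force passes 120 N, or if a joint passes its speed limit or range.

## Working session

There is one attempt and no reset: what is moved stays moved. The work goes in short steps, Python scripts to look and compute and a shell command to move; the robot and the scene stay as the last step left them, time stands still between calls to the robot, and variables do not carry over. Pictures are saved under pics/ and viewed, on a budget of 10 in all, crops included, one or two more only if the job needs it, and the job is handed in when it is done.

```bash
mkdir -p pics; python3 - <<'E'
from bench import status, optics
import cv2, numpy as np
o=status.get_obs(); print(o)
for n in ("scene","side"):
    im=optics.camera(n); cv2.imwrite(f"pics/{n}0.png",cv2.resize(im[:,:,::-1],(800,600),interpolation=cv2.INTER_CUBIC))
for n in ("scene","side","wrist"):
    print(n,optics.get_calibration(n))
E
```

```text
{'time_s': 0.0, 'q': array([ 9.63724216e-01,  1.81549749e-01,  1.60797583e+00,  4.22271072e-06,
        1.35380207e+00, -2.06309227e-01]), 'dq': array([ 6.01858547e-05,  8.39751333e-04,  5.12046778e-04,  6.79838793e-04,
       -2.44462990e-04, -1.28897072e-03]), 'joint_efforts': array([ 5.08635057e-04, -4.44868362e+01, -3.51347888e+01, -2.44517905e-04,
        8.92830634e-03,  3.23664347e-05]), 'eef_pos': array([0.22399378, 0.52899336, 0.23039481]), 'eef_rot': array([ 0.69271377,  0.14018222,  0.69320175, -0.14130783]), 'wrist_force': array([-0.29116551,  0.64175283, -0.61985167]), 'torque': array([-0.00944786,  0.05196794,  0.04110114]), 'opening': 1.0002430342704236}
scene {'vertical_fov': 48.211823504610116, 'cx': 257.89182888837183, 'cy': 195.25309434374967, 'extrinsics': array([[ 0.13374027, -0.83320171,  0.53655238,  1.14246673],
       [ 0.9909958 ,  0.11593319, -0.06698379, -0.11602189],
       [-0.00639322,  0.54067958,  0.84120432,  1.20489849],
       [ 0.        ,  0.        ,  0.        ,  1.        ]])}
side {'vertical_fov': 53.86948195998216, 'cx': 255.2134717115144, 'cy': 191.6219006445829, 'extrinsics': array([[ 0.90950144,  0.26149958, -0.32314874,  0.10211207],
       [-0.41527501,  0.60671647, -0.67782136, -0.87971074],
       [ 0.01880966,  0.75067509,  0.66040374,  1.00506033],
       [ 0.        ,  0.        ,  0.        ,  1.        ]])}
wrist {'vertical_fov': 65.70646984690485, 'cx': 250.55191807299323, 'cy': 181.7530933201804, 'extrinsics': array([[ 0.39014716, -0.88145332, -0.26613011,  0.15595089],
       [ 0.92075098,  0.3729671 ,  0.11451273,  0.55950048],
       [-0.00167985, -0.28971638,  0.95711107,  0.37214548],
       [ 0.        ,  0.        ,  0.        ,  1.        ]])}
```

View pics/scene0.png

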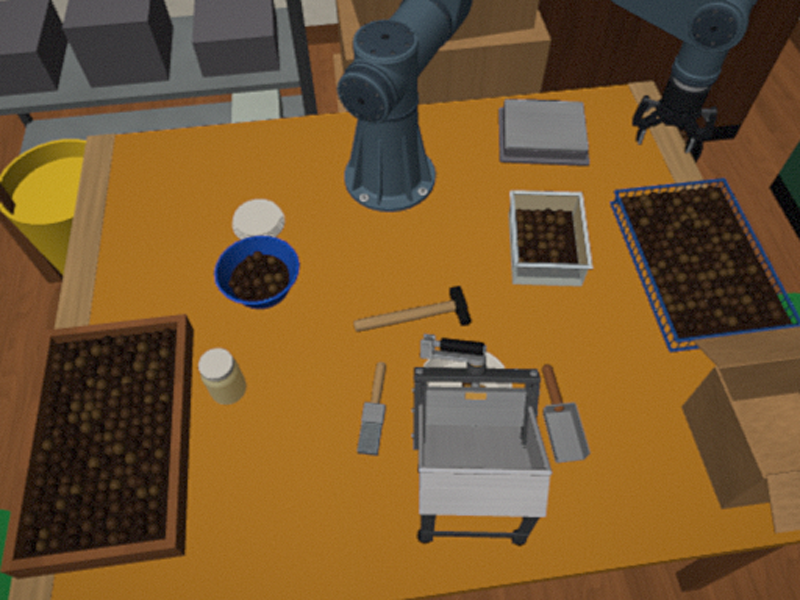

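View pics/side0.png

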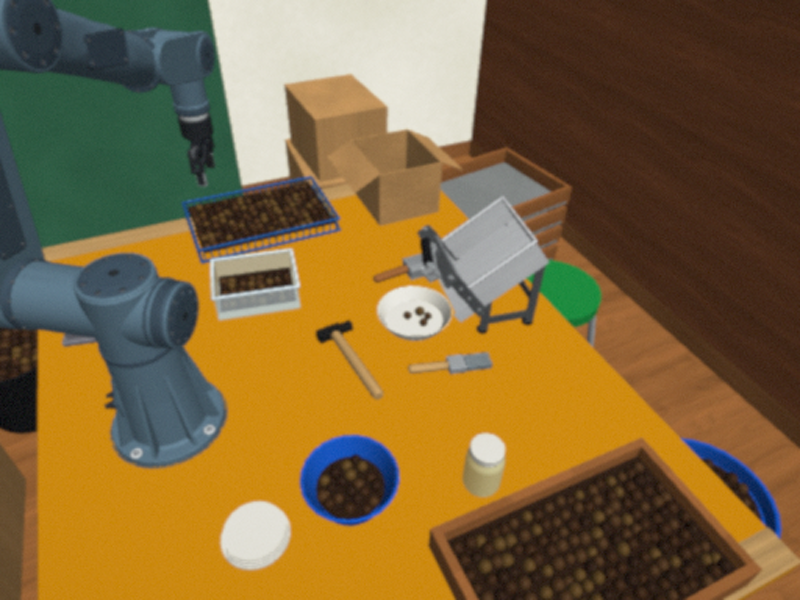

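```bash
python3 - <<'E'
import cv2, numpy as np
# pics are native*1.5625
from bench import optics
a=optics.camera("scene")[:,:,::-1]; b=optics.camera("side")[:,:,::-1]
np.save("a.npy",a);np.save("b.npy",b)
A=cv2.resize(a[205:355,255:355],None,fx=4,fy=4,interpolation=cv2.INTER_CUBIC)
B=cv2.resize(b[120:220,255:355],None,fx=4,fy=4,interpolation=cv2.INTER_CUBIC)
C=cv2.resize(a[210:243,262:328],None,fx=6,fy=6,interpolation=cv2.INTER_CUBIC)
out=np.zeros((600,800,3),np.uint8); out[:,:400]=A; out[:400,400:]=B; out[400:598,400:796]=C
cv2.imwrite("pics/c1.png",out)
E
```

```text
(no output)
```

View pics/c1.png

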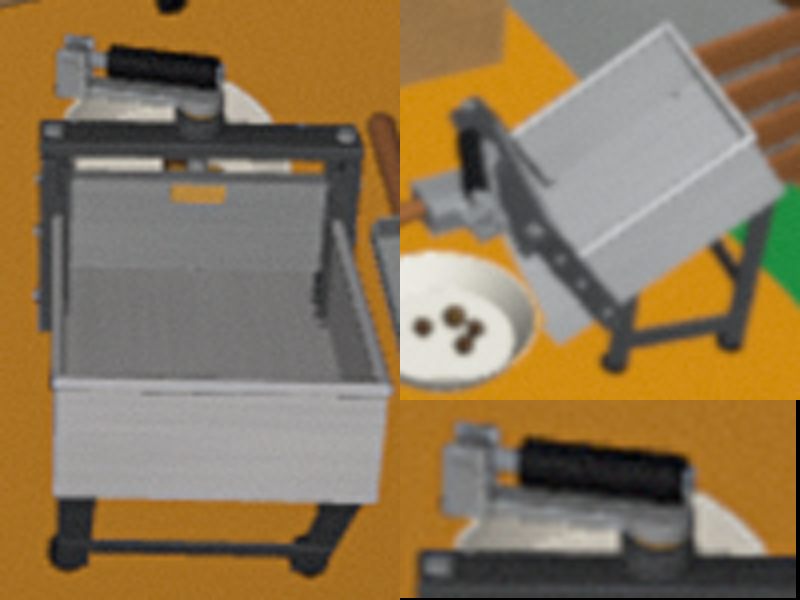

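```bash
cat > geo.py <<'E'
import numpy as np
from scipy.optimize import least_squares
from scipy.spatial.transform import Rotation as R
S,C=np.sin(np.radians(35)),np.cos(np.radians(35))
AX=np.array([-S,0,C]); UP=np.array([C,0,S]); Y=np.array([0,1.,0]); HUB=np.array([-.087,0,.205])
def f2w(p,f): # f=(x,y,yaw)
    return R.from_euler('z',f[2]).apply(p)+[f[0],f[1],0]
def hinge(th): return HUB+.085*(np.cos(th)*UP+np.sin(th)*Y)+.024*AX
def gripdir(th,ph):
    arm=np.cos(th)*UP+np.sin(th)*Y
    return -np.cos(ph)*arm+np.sin(ph)*AX
def grippt(th,ph,d): return hinge(th)+d*gripdir(th,ph)
def proj(p,cal):
    E=cal['extrinsics']; c=(np.atleast_2d(p)-E[:3,3])@E[:3,:3]
    f=192/np.tan(np.radians(cal['vertical_fov']/2))
    return np.c_[cal['cx']+f*c[:,0]/-c[:,2], cal['cy']-f*c[:,1]/-c[:,2]]
E
python3 - <<'E'
from geo import *
from bench import optics
cs,cd=optics.get_calibration("scene"),optics.get_calibration("side")
n=lambda l,ox,oy: np.array([[ox+(x+.5)/4-.5,oy+(y+.5)/4-.5] for x,y in l])
ps=n([(108,64),(219,72),(52,383),(390,386)],255,205)
pd=n([(73,196),(65,131),(354,135),(268,23)],255,120)
def pts(v):
    return f2w(np.array([grippt(v[3],0,.022),grippt(v[3],0,.096),[.164,-.094,.26],[.164,.094,.26]]),v)
def res(v):
    p=pts(v); return np.r_[proj(p,cs)-ps,proj(p,cd)-pd].ravel()
for th0 in (-1.57,-1.2,-2):
    s=least_squares(res,[.65,.1,0,th0],loss='soft_l1'); print(s.x,s.cost,s.fun.reshape(-1,2).round(1).tolist())
v=s.x; np.save('f.npy',v)
for d in (.059,.075): print(f2w(grippt(v[3],0,d),v))
print('hinge',f2w(hinge(v[3]),v))
o=__import__('bench').status.get_obs(); print(R.from_quat(np.roll(o['eef_rot'],-1)).as_matrix().round(3))
E
```

```text
[ 0.68003547  0.06239253 -0.15570961 -1.28976436] 41.1814818083827 [[0.1, -8.2], [-1.1, -13.0], [0.7, 1.9], [-0.2, 2.8], [-1.9, -4.2], [-10.7, 3.6], [1.4, -0.0], [0.9, -0.4]]
[ 0.68003533  0.06239239 -0.15570863 -1.28974383] 41.181481890680935 [[0.1, -8.2], [-1.1, -13.0], [0.7, 1.9], [-0.2, 2.8], [-1.9, -4.2], [-10.7, 3.6], [1.4, -0.0], [0.9, -0.4]]
[ 0.68003624  0.06239334 -0.15571508 -1.28987941] 41.18148187002703 [[0.1, -8.2], [-1.1, -13.0], [0.7, 1.9], [-0.2, 2.8], [-1.9, -4.2], [-10.7, 3.6], [1.4, -0.0], [0.9, -0.4]]
[0.58244853 0.05242645 0.22879408]
[0.58124302 0.0681768  0.22624981]
hinge [ 0.58689382 -0.00565296  0.23817605]
[[-0.001  0.39   0.921]
 [-0.001  0.921 -0.39 ]
 [-1.    -0.001 -0.   ]]
```

```bash
python3 - <<'E'
from geo import *
from bench import optics
cs,cd=optics.get_calibration("scene"),optics.get_calibration("side")
n=lambda l,ox,oy: np.array([[ox+(x+.5)/4-.5,oy+(y+.5)/4-.5] for x,y in l])
ps=n([(108,64),(219,72),(52,383),(390,386),(77,72),(68,553)],255,205)
pd=n([(73,196),(65,131),(354,135),(268,23),(83,212),(215,360)],255,120)
P=[]
for a,b in zip(ps,pd):
    s=least_squares(lambda p:np.r_[proj(p,cs)[0]-a,proj(p,cd)[0]-b],[.65,.1,.2]); P.append(s.x); print(s.x.round(4),s.fun.round(1))
print(np.linalg.norm(P[0]-P[1]),np.linalg.norm(P[2]-P[3]))
E
```

```text
[0.5958 0.0157 0.2121] [ 0.3 -0.4  0.6  0.4]
[0.6208 0.0837 0.2284] [ 0.3 -0.4  0.5  0.4]
[ 0.8227 -0.0564  0.2607] [ 0.2 -0.2  0.3  0.2]
[0.8511 0.1311 0.2603] [-0.2  0.3 -0.5 -0.3]
[ 0.5964 -0.0046  0.2085] [ 0.5 -0.7  0.9  0.6]
[ 0.816  -0.0166 -0.0781] [ 7.7 -8.1 13.6  7.4]
0.07428885582669474 0.18959293249048445
```

```bash
python3 - <<'E'
from geo import *
from bench import optics,status
cs,cd=optics.get_calibration("scene"),optics.get_calibration("side")
n=lambda l,ox,oy: np.array([[ox+(x+.5)/4-.5,oy+(y+.5)/4-.5] for x,y in l])
ps=n([(108,64),(219,72),(52,383),(390,386)],255,205)
pd=n([(73,196),(65,131),(354,135),(268,23)],255,120)
def pts(v):
    return f2w(np.array([grippt(v[3],0,.022),grippt(v[3],0,.096),[v[4],-.094,.26],[v[4],.094,.26]]),v)
def res(v):
    p=pts(v); return np.r_[proj(p,cs)-ps,proj(p,cd)-pd].ravel()
s=least_squares(res,[.72,.055,-.15,-1.86,.118]); print(s.x,s.cost,s.fun.reshape(-1,2).round(1).tolist())
v=s.x; np.save('f.npy',v)
o=status.get_obs(); p0=o['eef_pos']; T=R.from_quat(np.roll(o['eef_rot'],-1)).as_matrix()
# planned: jaws (tool y) perpendicular to sleeve's horizontal projection, per fold angle
psi0=np.arctan2(T[1,1],T[0,1])
print('tool y heading',psi0)
for ph in np.linspace(0,np.pi/2,10):
    g=f2w(grippt(v[3],ph,.065),v); d=R.from_euler('z',v[2]).apply(gripdir(v[3],ph))
    h=np.arctan2(d[1],d[0]); print(round(np.degrees(ph)),g.round(4),'sleeve heading',round(np.degrees(h),1), 'pitch',round(np.degrees(np.arcsin(d[2])),1))
print('hinge',f2w(hinge(v[3]),v),'q6',o['q'][5])
E
```

```text
[ 0.71688097  0.05708823 -0.15858767 -1.81445061  0.12165316] 2.4574482880221784 [[-0.0, -1.2], [0.0, 0.2], [0.8, -0.4], [-0.3, 0.7], [0.7, -0.3], [0.6, 1.0], [-0.1, 0.2], [-0.3, -0.3]]
tool y heading 1.1699723016772425
0 [0.6104 0.0545 0.2219] sleeve heading 69.4 pitch 8.0
10 [0.6037 0.0546 0.231 ] sleeve heading 75.2 pitch 16.2
20 [0.5965 0.0528 0.2396] sleeve heading 81.6 pitch 24.2
30 [0.589  0.0493 0.2473] sleeve heading 88.7 pitch 32.0
40 [0.5814 0.0441 0.254 ] sleeve heading 97.2 pitch 39.2
50 [0.5741 0.0374 0.2595] sleeve heading 107.5 pitch 45.8
60 [0.5672 0.0294 0.2635] sleeve heading 120.3 pitch 51.1
70 [0.5609 0.0203 0.266 ] sleeve heading 135.8 pitch 54.8
80 [0.5554 0.0105 0.2669] sleeve heading 153.3 pitch 56.2
90 [5.510e-01 1.000e-04 2.661e-01] sleeve heading 170.9 pitch 55.0
hinge [ 0.5877656  -0.00579989  0.21289772] q6 -0.2062898107077564
```

```bash
python3 -m jog '[-16,-20,38,0,60,-32,-40,76,0,60,-48,-60,114,0,60,-64,-80,152,0,60,-80,-100,190,0,60]'
python3 -m jog '[0,-22,41,0,60,0,-44,82,0,60,0,-66,123,0,60,0,-88,164,0,60,0,-110,205,0,60]'
python3 -m jog '[0,-19,37,8,60,0,-38,73,16,60,0,-57,110,24,60,0,-76,146,32,60,0,-76,146,40,60]'
python3 -m jog '[0,0,0,8,60,0,0,0,16,60,0,0,0,24,60,0,0,0,32,60,0,0,0,40,60]'
python3 -m jog '[0,0,0,8,60,0,0,0,8,60,0,0,0,8,60,0,0,0,8,60,0,0,0,8,60]'
python3 - <<'E'
from geo import *
from bench import optics,status
import cv2
o=status.get_obs();T=R.from_quat(np.roll(o['eef_rot'],-1)).as_matrix()
print(o['time_s'],o['eef_pos'],T.round(3),o['q'])
w=optics.camera("wrist")[:,:,::-1]; cal=optics.get_calibration("wrist")
v=np.load('f.npy'); f=192/np.tan(np.radians(cal['vertical_fov']/2)); E=cal['extrinsics']
w=cv2.resize(w,(800,600),interpolation=cv2.INTER_CUBIC)
for d in (0,.022,.059,.096):
    c=(f2w(grippt(v[3],0,d),v)-E[:3,3])@E[:3,:3]; c=c*[1,-1,-1]
    r=np.hypot(c[0],c[1]); t=np.arctan2(r,c[2]); u=np.array([cal['cx'],cal['cy']])+f*t*c[:2]/r
    print(d,u*1.5625); cv2.circle(w,tuple(int(k) for k in u*1.5625),3,(0,0,255),-1)
cv2.imwrite("pics/w1.png",w)
E
```

```text
time_s: 0.7
eef_pos: [0.3609, 0.3618, 0.3119]
eef_rot: [0.693, 0.141, 0.693, -0.141]
wrist_force: [0.9, 0.3, 0.4]
opening: 0.598
time_s: 1.2
eef_pos: [0.5069, 0.1803, 0.3113]
eef_rot: [0.693, 0.141, 0.693, -0.141]
wrist_force: [0.8, 0.5, 0.3]
opening: 0.598
time_s: 1.7
eef_pos: [0.613, 0.0505, 0.3101]
eef_rot: [0.601, 0.372, 0.601, -0.373]
wrist_force: [-1.3, 0.4, -0.5]
opening: 0.599
time_s: 2.2
eef_pos: [0.6107, 0.055, 0.3109]
eef_rot: [-0.439, -0.554, -0.439, 0.555]
wrist_force: [0.5, -0.0, 0.5]
opening: 0.602
time_s: 2.7
eef_pos: [0.6109, 0.055, 0.3113]
eef_rot: [-0.401, -0.582, -0.401, 0.582]
wrist_force: [1.3, 0.3, -0.4]
opening: 0.597
2.7 [0.61085164 0.05503276 0.31125056] [[-0.     0.934 -0.356]
 [ 0.    -0.356 -0.934]
 [-1.    -0.     0.   ]] [-1.03428241e-01  2.12604658e-01  1.40912542e+00  1.69606385e-05
  1.51997997e+00  2.60881280e-01]
0 [392.8049245  392.94553744]
0.022 [392.66429974 362.6479752 ]
0.059 [392.39002777 304.92381076]
0.096 [392.06525749 238.71252622]
```

View pics/w1.png

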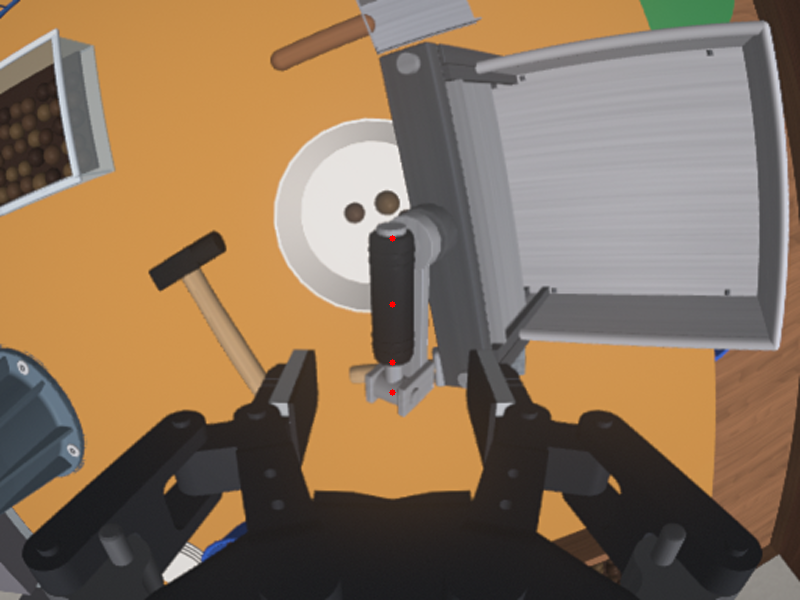

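```bash
python3 -m jog '[30,0,10,0,60,60,0,10,0,60,85,0,10,0,60,95,0,10,0,60,98,0,10,0,60]'
python3 -m jog '[0,0,0,0,0,0,0,0,0,0,0,0,0,0,0,0,0,0,0,0,0,0,0,0,0]'
python3 - <<'E'
from geo import *
from bench import optics,status
import cv2
o=status.get_obs();T=R.from_quat(np.roll(o['eef_rot'],-1)).as_matrix()
print(o['time_s'],o['eef_pos'],o['wrist_force'],o['opening'])
w=optics.camera("wrist")[:,:,::-1]
cv2.imwrite("pics/w2.png",cv2.resize(w[100:300,130:380],(800,640)[:1]+(600,),interpolation=cv2.INTER_CUBIC))
E
```

```text
time_s: 3.25
eef_pos: [0.6066, 0.0458, 0.2121]
eef_rot: [-0.4, -0.582, -0.401, 0.583]
wrist_force: [-0.1, -0.4, 0.1]
opening: 0.602
time_s: 3.75
eef_pos: [0.6079, 0.0459, 0.2149]
eef_rot: [0.401, 0.583, 0.4, -0.582]
wrist_force: [-2.1, 2.6, 6.0]
opening: 0.243
3.75 [0.60794029 0.0458959  0.21489071] [-2.0757431   2.55126745  5.99170257] 0.24256036066253692
```

View pics/w2.png

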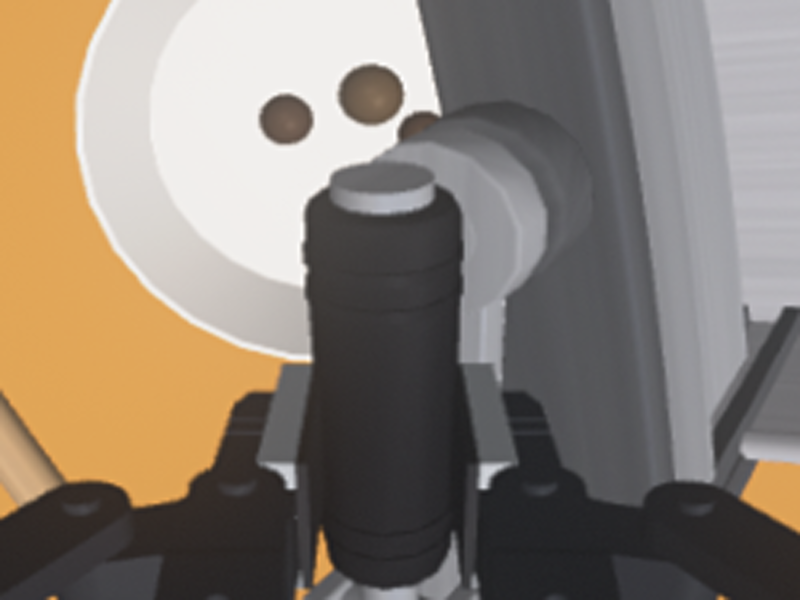

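```bash
cat > plan.py <<'E'
import json
from geo import *
def load(): return json.load(open('cmd.json'))
def save(p,h): json.dump([list(map(float,p)),float(h)],open('cmd.json','w'))
def call(p,h,tg,grip):
    """p,h commanded at call start; tg: 5 of (pos, heading deg). Prints rounded rows, returns new p,h"""
    a=np.radians(h); A=np.array([[0,0,-1],[np.cos(a),np.sin(a),0],[np.sin(a),-np.cos(a),0]])
    out=[]
    for q,g in tg:
        t=np.round(A@(np.array(q)-p)*1000); y=round(-(g-h)); out+=[*map(int,t),y,grip]
    print(str(out).replace(' ','')); 
    return p+A.T@(t/1000), h-y
E
python3 - <<'E'
from plan import *
v=np.load('f.npy'); p,h=np.array([.6073,.0457,.2133]),-21.
yaw=lambda d:np.degrees(np.arctan2(d[1],d[0]))
W=lambda ph:R.from_euler('z',v[2]).apply(gripdir(v[3],ph))
off=p-f2w(grippt(v[3],0,.055),v); print('off',off)
phs=np.linspace(0,np.pi/2*1.02,400); hs=np.array([yaw(W(x)) for x in phs])-90
tg=[]
for H in np.linspace(hs[0],hs[-1],21)[1:]:
    ph=np.interp(H,hs,phs); tg.append((f2w(grippt(v[3],ph,.055),v)+off,H)); print(round(np.degrees(ph)),end=' ')
print()
for i in range(0,20,5): p,h=call(p,h,tg[i:i+5],0); print(p,h); 
save(p,h)
E
```

```text
off [ 0.00037239  0.00051072 -0.00720838]
9 17 25 32 38 44 49 53 57 61 64 68 71 74 77 80 83 86 89 92 
[-7,-5,2,-6,0,-13,-9,4,-11,0,-18,-13,8,-16,0,-23,-16,12,-21,0,-26,-19,16,-27,0]
[0.58382808 0.0375717  0.2393    ] 6.0
[-3,-4,2,-5,0,-5,-7,5,-10,0,-7,-10,7,-15,0,-8,-13,10,-20,0,-9,-15,12,-26,0]
[0.5701646  0.02406951 0.2483    ] 32.0
[-1,-3,1,-5,0,-2,-6,3,-10,0,-2,-9,4,-15,0,-3,-11,5,-21,0,-3,-14,7,-26,0]
[0.56200136 0.01071431 0.2513    ] 58.0
[0,-2,0,-5,0,0,-5,0,-10,0,0,-8,1,-15,0,0,-11,1,-21,0,1,-14,2,-26,0]
[ 0.55627859 -0.0022182   0.2503    ] 84.0
```

```bash
python3 -m jog '[-7,-5,2,-6,0,-13,-9,4,-11,0,-18,-13,8,-16,0,-23,-16,12,-21,0,-26,-19,16,-27,0]'
python3 -m jog '[-3,-4,2,-5,0,-5,-7,5,-10,0,-7,-10,7,-15,0,-8,-13,10,-20,0,-9,-15,12,-26,0]'
python3 - <<'E'
from bench import optics
import cv2
w=optics.camera("wrist")[:,:,::-1]
cv2.imwrite("pics/w3.png",cv2.resize(w,(800,600),interpolation=cv2.INTER_CUBIC))
E
```

```text
time_s: 4.3
eef_pos: [0.5863, 0.0346, 0.2402]
eef_rot: [0.529, 0.473, 0.523, -0.472]
wrist_force: [10.5, -10.4, -2.6]
opening: 0.233
time_s: 4.8
eef_pos: [0.5728, 0.0217, 0.2495]
eef_rot: [0.622, 0.342, 0.616, -0.342]
wrist_force: [9.0, -5.5, -3.3]
opening: 0.229
```

View pics/w3.png

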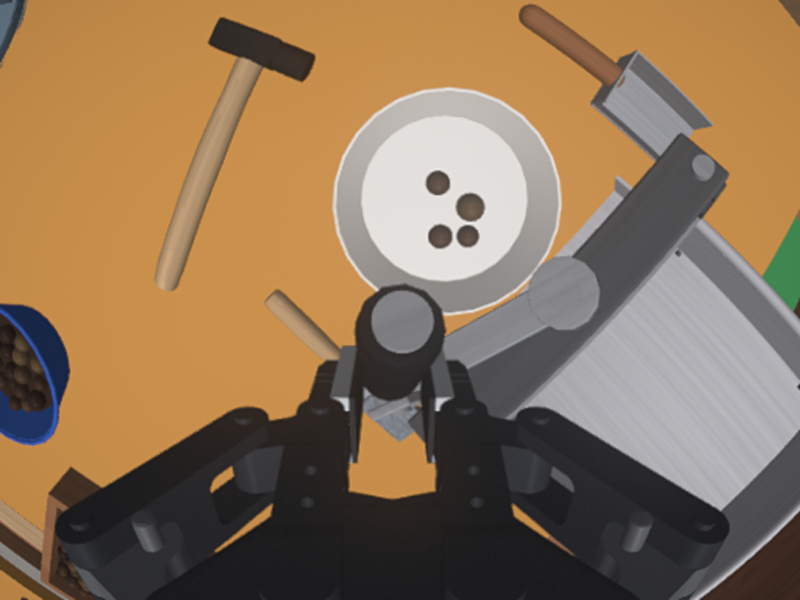

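```bash
python3 -m jog '[-1,-3,1,-5,0,-2,-6,3,-10,0,-2,-9,4,-15,0,-3,-11,5,-21,0,-3,-14,7,-26,0]'
python3 -m jog '[0,-2,0,-5,0,0,-5,0,-10,0,0,-8,1,-15,0,0,-11,1,-21,0,1,-14,2,-26,0]'
python3 - <<'E'
from bench import optics,status
import cv2
from geo import *
o=status.get_obs(); print(o['time_s'],o['eef_pos'],o['wrist_force'],o['q'][5])
w=optics.camera("wrist")[:,:,::-1]
cal=optics.get_calibration("wrist")
v=np.load('f.npy'); f=192/np.tan(np.radians(cal['vertical_fov']/2)); E=cal['extrinsics']
w=cv2.resize(w,(800,600),interpolation=cv2.INTER_CUBIC)
for d in (0,.022,.059,.099):
    c=(f2w(grippt(v[3],np.pi/2,d),v)-E[:3,3])@E[:3,:3]; c=c*[1,-1,-1]
    r=np.hypot(c[0],c[1]); t=np.arctan2(r,c[2]); u=np.array([cal['cx'],cal['cy']])+f*t*c[:2]/r
    cv2.circle(w,tuple(int(k) for k in u*1.5625),3,(0,0,255),-1)
cv2.imwrite("pics/w4.png",w)
E
```

```text
time_s: 5.35
eef_pos: [0.564, 0.0097, 0.2508]
eef_rot: [0.682, 0.194, 0.678, -0.193]
wrist_force: [10.7, -0.0, -9.4]
opening: 0.223
time_s: 5.85
eef_pos: [0.5595, 0.0012, 0.2496]
eef_rot: [0.709, 0.038, 0.703, -0.032]
wrist_force: [18.2, 21.2, -8.8]
opening: 0.225
5.85 [0.55953296 0.00118792 0.24957539] [18.19258634 21.20670785 -8.77874908] -1.687953422293438
```

View pics/w4.png

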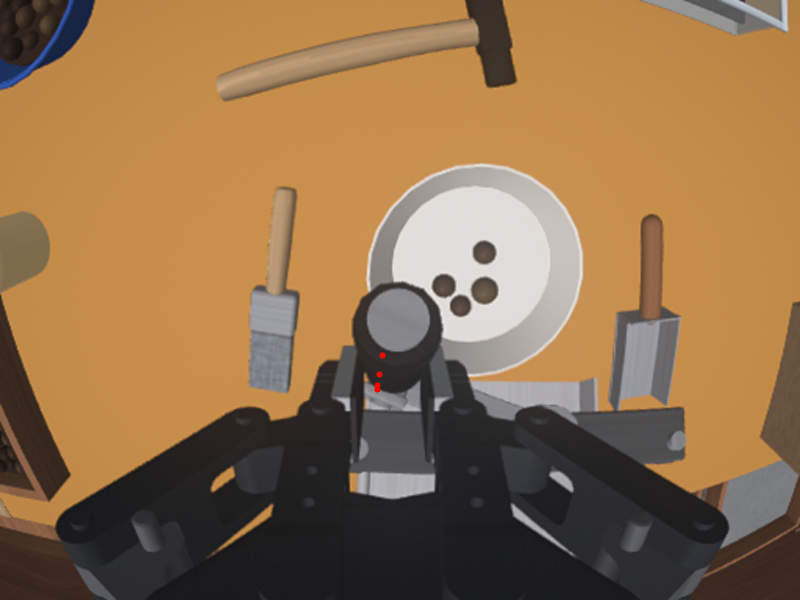

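```bash
python3 -m jog '[0,0,0,0,60,0,0,0,2,60,0,0,0,3,60,0,0,0,3,60,0,0,0,3,60]'
python3 - <<'E'
from bench import optics,status
import cv2
from geo import *
o=status.get_obs(); print(o['time_s'],o['eef_pos'],o['wrist_force'],o['q'])
W=optics.camera("wrist")[:,:,::-1]
cal=optics.get_calibration("wrist")
v=np.load('f.npy'); f=192/np.tan(np.radians(cal['vertical_fov']/2)); E=cal['extrinsics']
w=cv2.resize(W[160:280,180:340],(800,600),interpolation=cv2.INTER_CUBIC)
for th in (v[3],v[3]-.1):
  for d in (0,.022,.059,.099):
    P=f2w(grippt(th,np.pi/2,d),v);c=(P-E[:3,3])@E[:3,:3]; c=c*[1,-1,-1]
    r=np.hypot(c[0],c[1]); t=np.arctan2(r,c[2]); u=np.array([cal['cx'],cal['cy']])+f*t*c[:2]/r
    u=(u-[180,160])*5;print(th,d,P.round(4),u)
    cv2.circle(w,tuple(int(k) for k in u),4,(0,0,255) if th==v[3] else (0,255,0),-1)
cv2.imwrite("pics/w5.png",w)
np.save('w5E.npy',E)
E
```

```text
time_s: 6.4
eef_pos: [0.5564, -0.0024, 0.2504]
eef_rot: [0.705, 0.055, 0.705, -0.055]
wrist_force: [-0.6, -0.7, -0.1]
opening: 0.598
6.4 [ 0.55638251 -0.00241018  0.25043002] [-0.5698325  -0.73016998 -0.06010193] [-2.17615255e-01  1.22994992e-01  1.63336905e+00 -9.37510765e-05
  1.38482637e+00 -1.63227689e+00]
-1.814450611730192 0 [ 0.5878 -0.0058  0.2129] [353.83398053 464.65319746]
-1.814450611730192 0.022 [ 0.5753 -0.0038  0.2309] [354.18709583 451.14790193]
-1.814450611730192 0.059 [ 5.543e-01 -5.000e-04  2.612e-01] [355.01245162 419.49540863]
-1.814450611730192 0.099 [0.5317 0.0032 0.294 ] [356.51952728 361.38607119]
-1.914450611730192 0 [ 0.5816 -0.0023  0.2082] [371.56721911 406.94892237]
-1.914450611730192 0.022 [ 5.691e-01 -3.000e-04  2.263e-01] [373.96980558 386.74989596]
-1.914450611730192 0.059 [0.5482 0.003  0.2566] [379.5549571  339.57249537]
-1.914450611730192 0.099 [0.5255 0.0066 0.2893] [389.62648201 253.70132487]
```

View pics/w5.png

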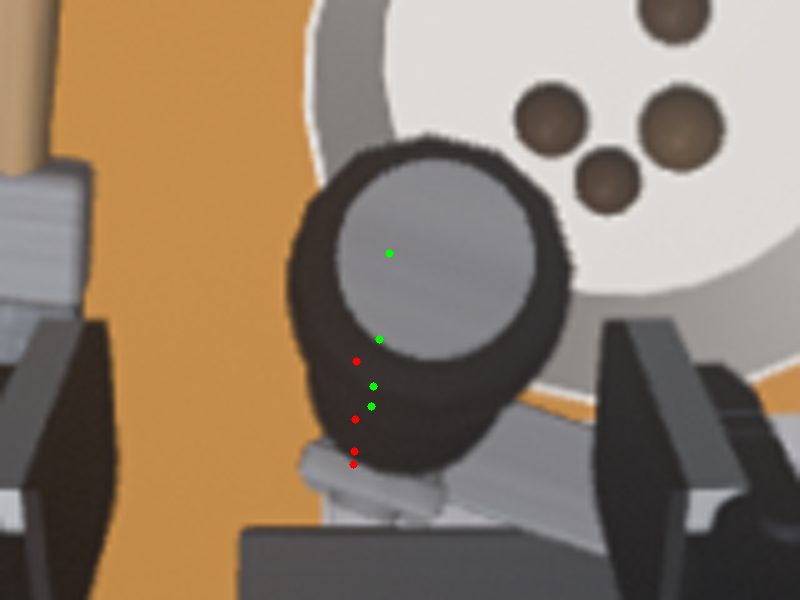

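```bash
cat > fit.py <<'E'
from geo import *
from bench import optics
cs,cd,cw=[optics.get_calibration(k) for k in("scene","side","wrist")]
n=lambda l,ox,oy: np.array([[ox+(x+.5)/4-.5,oy+(y+.5)/4-.5] for x,y in l])
ps=n([(108,64),(219,72),(52,383),(390,386)],255,205)
pd=n([(73,196),(65,131),(354,135),(268,23)],255,120)
fw=192/np.tan(np.radians(cw['vertical_fov']/2)); E5=np.load('w5E.npy')
def fish(P,E=E5):
    c=(P-E[:3,3])@E[:3,:3]*[1,-1,-1]; r=np.hypot(c[0],c[1]); return np.array([cw['cx'],cw['cy']])+fw*np.arctan2(r,c[2])*c[:2]/r
W5=[(.099,(435,258)),(.022,(405,375))]
def res(v):
    p=f2w(np.array([grippt(v[3],0,.022),grippt(v[3],0,.096),[v[4],-.094,.26],[v[4],.094,.26]]),v)
    r=[(proj(p,cs)-ps).ravel(),(proj(p,cd)-pd).ravel()]
    for d,u in W5: r.append((fish(f2w(grippt(v[5],np.pi/2+v[6],d),v))-(np.array(u)/5+[180,160]))/3)
    r.append(np.array([v[6]*10,(v[4]-.118)*300,(v[5]-v[3])*3]))
    return np.concatenate(r)
s=least_squares(res,[.72,.055,-.15,-1.86,.118,-1.9,0]); print(s.x.round(4),s.cost); print(s.fun.round(1).tolist())
v=s.x; np.save('v.npy',np.r_[v[:3],v[5]])
print(f2w(grippt(v[5],np.pi/2,.062),v))
E
python3 fit.py
```

```text
[ 0.7181  0.0573 -0.1611 -1.8286  0.1201 -1.9378 -0.0227] 3.782748194210346
[0.3, -1.0, 0.3, 0.7, 0.8, -0.7, -0.3, 0.6, 0.7, -0.3, 1.0, 0.8, -0.3, 0.2, -0.3, -0.3, 0.2, -0.4, -1.0, 0.4, -0.2, 0.6, -0.3]
[0.54618544 0.00490716 0.25795312]
```

```bash
python3 - <<'E'
from plan import *
v=np.load('v.npy'); p,h=np.array([.5563,-.0022,.2503]),81.
tcp=lambda th:f2w(grippt(th,np.pi/2,.062),v)+[0,0,-.012]
g=tcp(v[3])
p,h=call(p,h,[(p+(g-p)*k,81) for k in(.3,.6,.9,1,1)],60)
print(p); save(p,h)
tot=v[3]+4*np.pi; print('to go deg',np.degrees(tot))
ths=v[3]-np.radians(np.arange(1,16)*8)
for i in range(0,15,5): print(np.degrees(ths[i+4])%360,end=' '); p,h=call(p,h,[(tcp(t),81) for t in ths[i:i+5]],0)
E
```

```text
[1,2,-3,0,60,3,3,-7,0,60,4,5,-10,0,60,4,5,-11,0,60,4,5,-11,0,60]
[0.5462176  0.00445922 0.2463    ]
to go deg 608.9721904751492
208.97219047514926 [7,5,-9,0,0,12,12,-17,0,0,17,20,-24,0,0,22,29,-31,0,0,26,39,-36,0,0]
168.97219047514926 [2,11,-4,0,0,4,22,-7,0,0,5,34,-8,0,0,6,45,-8,0,0,5,57,-7,0,0]
128.97219047514926 [-2,12,2,0,0,-5,23,6,0,0,-8,33,11,0,0,-13,42,18,0,0,-17,50,25,0,0]
```

```bash
python3 -m jog '[1,2,-3,0,60,3,3,-7,0,60,4,5,-10,0,60,4,5,-11,0,60,4,5,-11,0,60]'
python3 -m jog '[0,0,0,0,0,0,0,0,0,0,0,0,0,0,0,0,0,0,0,0,0,0,0,0,0]'
python3 -m jog '[7,5,-9,0,0,12,12,-17,0,0,17,20,-24,0,0,22,29,-31,0,0,26,39,-36,0,0]'
```

```text
time_s: 6.95
eef_pos: [0.546, 0.0045, 0.2463]
eef_rot: [0.705, 0.055, 0.705, -0.055]
wrist_force: [-0.3, -1.2, -0.3]
opening: 0.601
time_s: 7.45
eef_pos: [0.5463, 0.005, 0.2466]
eef_rot: [0.705, 0.055, 0.705, -0.055]
wrist_force: [-1.5, 3.8, 3.4]
opening: 0.26
time_s: 7.95
eef_pos: [0.5159, 0.0478, 0.2206]
eef_rot: [0.705, 0.055, 0.705, -0.056]
wrist_force: [-6.5, -2.0, 11.3]
opening: 0.251
```

```bash
python3 -m jog '[2,11,-4,0,0,4,22,-7,0,0,5,34,-8,0,0,6,45,-8,0,0,5,57,-7,0,0]'
python3 -m jog '[-2,12,2,0,0,-5,23,6,0,0,-8,33,11,0,0,-13,42,18,0,0,-17,50,25,0,0]'
python3 - <<'E'
from plan import *
v=np.load('v.npy'); tcp=lambda th:f2w(grippt(th,np.pi/2,.062),v)+[0,0,-.012]
th=v[3]-np.radians(120); p=tcp(th); print(p)
s=-120
while s>-600:
    T=[max(s-8*k,-609) for k in(1,2,3,4,5)]
    p,_=call(p,81.,[(tcp(v[3]+np.radians(t)),81) for t in T],0); s=T[-1]
print(p)
E
```

```text
time_s: 8.45
eef_pos: [0.5167, 0.1055, 0.2149]
eef_rot: [0.703, 0.054, 0.707, -0.056]
wrist_force: [-7.9, -2.6, 7.2]
opening: 0.249
time_s: 8.95
eef_pos: [0.5484, 0.1519, 0.2316]
eef_rot: [0.702, 0.055, 0.708, -0.056]
wrist_force: [-13.2, -1.1, 11.9]
opening: 0.25
[0.55094981 0.15146386 0.23278358]
[-6,7,8,0,0,-12,12,17,0,0,-18,16,26,0,0,-25,18,35,0,0,-32,19,45,0,0]
[-6,-1,10,0,0,-13,-4,19,0,0,-19,-8,28,0,0,-25,-14,37,0,0,-31,-21,44,0,0]
[-4,-9,7,0,0,-9,-18,13,0,0,-12,-29,18,0,0,-14,-40,21,0,0,-16,-51,23,0,0]
[0,-12,1,0,0,0,-24,1,0,0,1,-36,-1,0,0,3,-47,-5,0,0,7,-57,-9,0,0]
[3,-10,-6,0,0,8,-19,-12,0,0,13,-26,-20,0,0,19,-32,-28,0,0,25,-37,-37,0,0]
[7,-3,-10,0,0,14,-4,-19,0,0,21,-4,-29,0,0,27,-2,-39,0,0,34,2,-48,0,0]
[6,5,-9,0,0,12,11,-17,0,0,17,19,-24,0,0,21,28,-30,0,0,25,38,-36,0,0]
[3,11,-4,0,0,5,22,-6,0,0,6,34,-8,0,0,6,46,-8,0,0,5,57,-7,0,0]
[-2,12,3,0,0,-4,23,7,0,0,-8,33,12,0,0,-12,42,18,0,0,-17,50,25,0,0]
[-6,7,8,0,0,-12,12,17,0,0,-18,16,26,0,0,-25,18,35,0,0,-32,19,45,0,0]
[-6,-1,10,0,0,-13,-4,19,0,0,-19,-8,28,0,0,-25,-14,37,0,0,-31,-21,44,0,0]
[-4,-9,7,0,0,-9,-18,13,0,0,-12,-29,18,0,0,-14,-40,21,0,0,-16,-51,23,0,0]
[0.65327988 0.08159571 0.31178358]
```

```bash
python3 -m jog '[-6,7,8,0,0,-12,12,17,0,0,-18,16,26,0,0,-25,18,35,0,0,-32,19,45,0,0]'
python3 -m jog '[-6,-1,10,0,0,-13,-4,19,0,0,-19,-8,28,0,0,-25,-14,37,0,0,-31,-21,44,0,0]'
python3 -m jog '[-4,-9,7,0,0,-9,-18,13,0,0,-12,-29,18,0,0,-14,-40,21,0,0,-16,-51,23,0,0]'
```

```text
time_s: 9.45
eef_pos: [0.5965, 0.1643, 0.2636]
eef_rot: [0.703, 0.055, 0.707, -0.055]
wrist_force: [-9.5, 1.0, 5.2]
opening: 0.251
time_s: 9.95
eef_pos: [0.6375, 0.1364, 0.2952]
eef_rot: [0.704, 0.055, 0.706, -0.055]
wrist_force: [-5.6, 2.8, 1.6]
opening: 0.251
time_s: 10.45
eef_pos: [0.6522, 0.0825, 0.3113]
eef_rot: [0.704, 0.055, 0.706, -0.055]
wrist_force: [-7.3, 4.4, 2.5]
opening: 0.255
```

Tracking well with low forces; continuing the wind.

```bash
python3 -m jog '[0,-12,1,0,0,0,-24,1,0,0,1,-36,-1,0,0,3,-47,-5,0,0,7,-57,-9,0,0]'
python3 -m jog '[3,-10,-6,0,0,8,-19,-12,0,0,13,-26,-20,0,0,19,-32,-28,0,0,25,-37,-37,0,0]'
python3 -m jog '[7,-3,-10,0,0,14,-4,-19,0,0,21,-4,-29,0,0,27,-2,-39,0,0,34,2,-48,0,0]'
python3 -m jog '[6,5,-9,0,0,12,11,-17,0,0,17,19,-24,0,0,21,28,-30,0,0,25,38,-36,0,0]'
python3 - <<'E'
from bench import optics
import cv2
cv2.imwrite("pics/w6.png",cv2.resize(optics.camera("wrist")[:,:,::-1],(640,480)))
E
```

```text
time_s: 10.95
eef_pos: [0.6343, 0.0278, 0.3047]
eef_rot: [0.704, 0.056, 0.706, -0.054]
wrist_force: [-9.9, 6.7, 11.1]
opening: 0.251
time_s: 11.45
eef_pos: [0.5928, -0.0024, 0.2795]
eef_rot: [0.705, 0.056, 0.705, -0.054]
wrist_force: [-2.5, 8.6, 5.3]
opening: 0.251
time_s: 11.95
eef_pos: [0.5463, 0.0052, 0.2464]
eef_rot: [0.706, 0.055, 0.704, -0.056]
wrist_force: [-4.9, 1.2, 12.0]
opening: 0.252
time_s: 12.45
eef_pos: [0.5159, 0.0477, 0.2207]
eef_rot: [0.705, 0.054, 0.705, -0.056]
wrist_force: [-3.7, -1.9, 9.1]
opening: 0.25
```

View pics/w6.png

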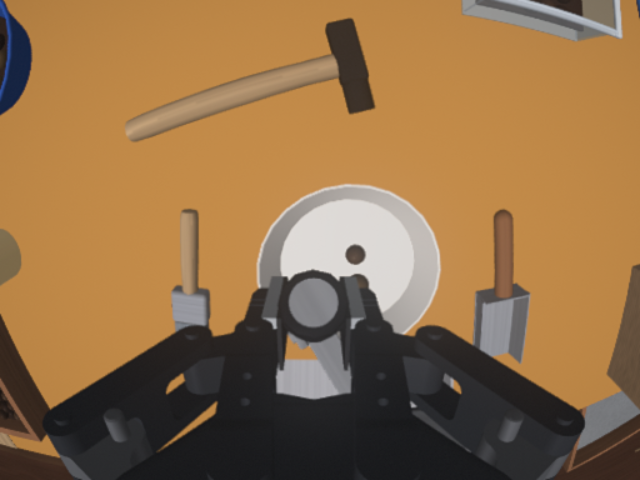

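```bash
python3 -m jog '[3,11,-4,0,0,5,22,-6,0,0,6,34,-8,0,0,6,46,-8,0,0,5,57,-7,0,0]'
python3 -m jog '[-2,12,3,0,0,-4,23,7,0,0,-8,33,12,0,0,-12,42,18,0,0,-17,50,25,0,0]'
python3 -m jog '[-6,7,8,0,0,-12,12,17,0,0,-18,16,26,0,0,-25,18,35,0,0,-32,19,45,0,0]'
python3 -m jog '[-6,-1,10,0,0,-13,-4,19,0,0,-19,-8,28,0,0,-25,-14,37,0,0,-31,-21,44,0,0]'
python3 -m jog '[-3,-8,5,0,0,-7,-16,10,0,0,-10,-25,14,0,0,-12,-34,18,0,0,-14,-40,21,0,0]'
```

```text
time_s: 13.0
eef_pos: [0.5167, 0.1056, 0.2149]
eef_rot: [0.703, 0.054, 0.707, -0.056]
wrist_force: [-8.7, -3.3, 6.6]
opening: 0.25
time_s: 13.5
eef_pos: [0.5484, 0.1519, 0.2317]
eef_rot: [0.703, 0.055, 0.707, -0.055]
wrist_force: [-11.7, -0.7, 8.2]
opening: 0.253
time_s: 14.0
eef_pos: [0.5964, 0.1643, 0.2636]
eef_rot: [0.703, 0.055, 0.707, -0.055]
wrist_force: [-9.4, 0.6, 5.1]
opening: 0.252
time_s: 14.5
eef_pos: [0.6375, 0.1365, 0.2952]
eef_rot: [0.704, 0.055, 0.706, -0.055]
wrist_force: [-5.9, 3.2, 1.4]
opening: 0.255
time_s: 15.0
eef_pos: [0.6521, 0.0935, 0.3098]
eef_rot: [0.704, 0.055, 0.706, -0.055]
wrist_force: [-10.4, 4.0, 6.6]
opening: 0.256
```

```bash
python3 -m jog '[-1,-4,1,0,0,-2,-8,1,0,0,-2,-12,2,0,0,-2,-16,2,0,0,-2,-19,2,0,0]'
python3 -m jog '[0,-1,0,0,0,0,-2,0,0,0,0,-3,0,0,0,0,-4,0,0,0,0,-4,0,0,0]'
python3 -m jog '[0,-1,0,0,0,0,-2,0,0,0,0,-3,0,0,0,0,-4,0,0,0,0,-4,0,0,0]'
```

```text
time_s: 15.5
eef_pos: [0.6515, 0.0746, 0.3116]
eef_rot: [0.704, 0.055, 0.706, -0.055]
wrist_force: [-5.5, 4.4, 6.4]
opening: 0.254
time_s: 16.0
eef_pos: [0.651, 0.0707, 0.3117]
eef_rot: [0.705, 0.055, 0.705, -0.055]
wrist_force: [-5.5, 3.7, 5.4]
opening: 0.248
time_s: 16.5
eef_pos: [0.6507, 0.069, 0.3117]
eef_rot: [0.705, 0.056, 0.705, -0.053]
wrist_force: [-3.2, 10.8, 5.6]
opening: 0.249
```

```bash
python3 -m jog '[0,-1,0,0,0,0,-2,0,0,0,0,-3,0,0,0,0,-3,0,0,0,0,-3,0,0,0]'
python3 - <<'E'
from plan import *
v=np.load('v.npy'); o=__import__('bench').status.get_obs(); p=o['eef_pos']
print(f2w(grippt(0,np.pi/2,.062),v)+[0,0,-.012], p)
p=np.array([.6505,.067,.3117]); 
off=p-f2w(grippt(0,np.pi/2,.062),v)
P=[f2w(grippt(0,np.radians(f),.062),v)+off for f in np.r_[84:-7:-6]]
P=P[:15]
for i in (0,5,10): p,_=call(p,81.,[(q,81) for q in P[i:i+5]],0)
E
```

```text
time_s: 17.0
eef_pos: [0.6505, 0.0685, 0.3117]
eef_rot: [0.705, 0.057, 0.705, -0.051]
wrist_force: [0.4, 17.5, 4.5]
opening: 0.254
[0.65229968 0.06804147 0.31220107] [0.65051308 0.06849251 0.3116639 ]
[4,0,-5,0,0,9,0,-10,0,0,13,0,-14,0,0,19,0,-18,0,0,25,0,-21,0,0]
[6,0,-2,0,0,12,0,-4,0,0,18,0,-5,0,0,25,0,-5,0,0,31,0,-5,0,0]
[7,0,1,0,0,13,0,2,0,0,19,0,4,0,0,25,0,7,0,0,30,0,11,0,0]
```

```bash
python3 -m jog '[0,2,0,0,0,0,4,0,0,0,0,4,0,0,0,0,4,0,0,0,0,4,0,0,0]'
python3 -m jog '[4,0,-5,0,0,9,0,-10,0,0,13,0,-14,0,0,19,0,-18,0,0,25,0,-21,0,0]'
python3 -m jog '[6,0,-2,0,0,12,0,-4,0,0,18,0,-5,0,0,25,0,-5,0,0,31,0,-5,0,0]'
python3 -m jog '[7,0,1,0,0,13,0,2,0,0,19,0,4,0,0,25,0,7,0,0,30,0,11,0,0]'
python3 -m jog '[1,0,1,0,0,2,0,1,0,0,3,0,2,0,0,3,0,2,0,0,3,0,2,0,0]'
```

```text
time_s: 17.5
eef_pos: [0.6507, 0.0693, 0.3116]
eef_rot: [0.705, 0.056, 0.705, -0.053]
wrist_force: [-3.9, 8.0, 4.6]
opening: 0.251
time_s: 18.0
eef_pos: [0.6314, 0.0723, 0.2895]
eef_rot: [0.707, 0.056, 0.703, -0.054]
wrist_force: [-3.5, 9.2, 13.5]
opening: 0.247
time_s: 18.5
eef_pos: [0.625, 0.0733, 0.2562]
eef_rot: [0.705, 0.056, 0.705, -0.054]
wrist_force: [-5.5, 8.2, 7.1]
opening: 0.249
time_s: 19.0
eef_pos: [0.635, 0.0719, 0.225]
eef_rot: [0.704, 0.056, 0.706, -0.053]
wrist_force: [-6.0, 10.7, 5.7]
opening: 0.251
time_s: 19.5
eef_pos: [0.637, 0.0717, 0.2223]
eef_rot: [0.704, 0.056, 0.706, -0.053]
wrist_force: [-8.5, 10.1, 6.5]
opening: 0.253
```

```bash
python3 -m jog '[1,0,1,0,0,2,0,1,0,0,3,0,2,0,0,4,0,2,0,0,4,0,2,0,0]'
python3 -m jog '[0,0,0,0,60,0,0,0,0,60,0,0,0,0,60,0,0,0,0,60,0,0,0,0,60]'
python3 -m jog '[-20,0,0,0,60,-50,0,0,0,60,-80,0,0,0,60,-100,0,0,0,60,-100,0,0,0,60]'
python3 - <<'E'
from bench import optics
from geo import *
import cv2
w=optics.camera("wrist")[:,:,::-1]
cal=optics.get_calibration("wrist")
v=np.load('v.npy'); f=192/np.tan(np.radians(cal['vertical_fov']/2)); E=cal['extrinsics']
w=cv2.resize(w,(800,600),interpolation=cv2.INTER_CUBIC)
for ph,col in((0,(0,0,255)),(.2,(0,255,0))):
  for d in (0,.022,.059,.099):
    c=(f2w(grippt(0,ph,d),v)-E[:3,3])@E[:3,:3]*[1,-1,-1]
    r=np.hypot(c[0],c[1]); u=np.array([cal['cx'],cal['cy']])+f*np.arctan2(r,c[2])*c[:2]/r
    cv2.circle(w,tuple(int(k) for k in u*1.5625),3,col,-1)
cv2.imwrite("pics/w7.png",w)
s=optics.camera("side")[:,:,::-1]; cv2.imwrite("pics/s7.png",cv2.resize(s[110:230,240:370],(780,720))[:600])
E
```

```text
time_s: 20.0
eef_pos: [0.6399, 0.0713, 0.2189]
eef_rot: [0.705, 0.056, 0.705, -0.053]
wrist_force: [-5.0, 9.1, 8.3]
opening: 0.252
time_s: 20.5
eef_pos: [0.6403, 0.0681, 0.218]
eef_rot: [0.705, 0.055, 0.705, -0.056]
wrist_force: [0.2, 0.3, -0.4]
opening: 0.601
time_s: 21.0
eef_pos: [0.642, 0.0682, 0.3225]
eef_rot: [0.707, 0.055, 0.702, -0.055]
wrist_force: [0.3, -0.2, -0.4]
opening: 0.6
```

View pics/w7.png

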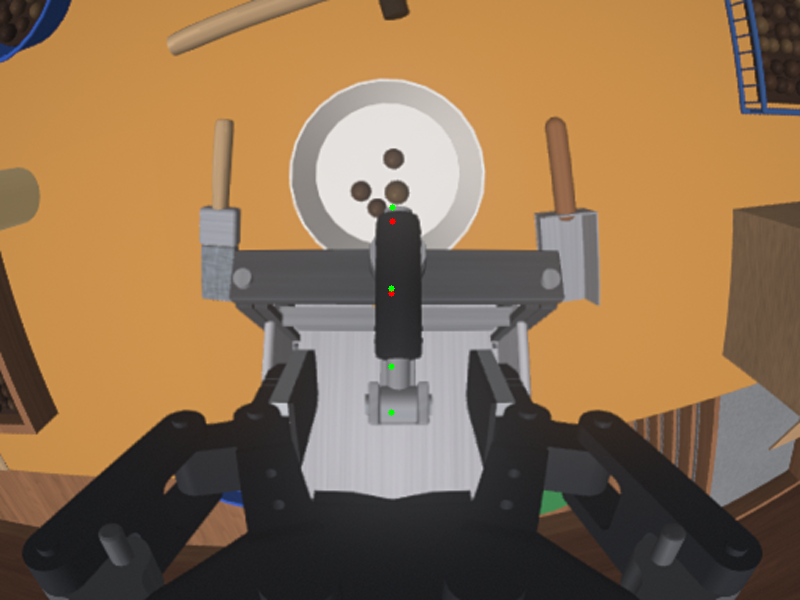

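View pics/s7.png

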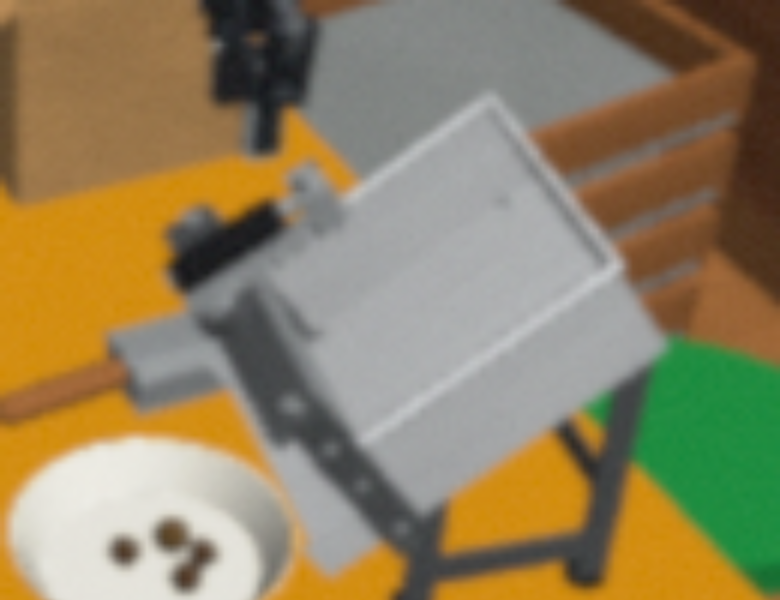

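```bash
python3 - <<'E'
from bench import optics
from geo import *
import cv2
v=np.load('v.npy'); cal=optics.get_calibration("side"); s=optics.camera("side")[:,:,::-1]
x0,y0,k=264,130,10
w=cv2.resize(s[y0:y0+40,x0:x0+40],(400,400),interpolation=cv2.INTER_CUBIC); out=[w.copy(),w]
for ph,col in((0,(0,0,255)),(.2,(0,255,0))):
    u=(proj(np.array([f2w(grippt(0,ph,d),v) for d in(0,.022,.059,.096)]),cal)-[x0,y0]+.5)*k; print(ph,u.round().tolist())
    for a in u: cv2.circle(out[1],tuple(int(t) for t in a),3,col,-1)
a=(proj(np.array([f2w(HUB+.008*AX+d*UP,v) for d in (.016,.07)]),cal)-[x0,y0]+.5)*k; print('arm top',a.round().tolist())
cv2.imwrite("pics/s8.png",np.hstack(out))
E
```

```text
0 [[284.0, 116.0], [232.0, 153.0], [146.0, 215.0], [60.0, 276.0]]
0.2 [[284.0, 116.0], [227.0, 145.0], [132.0, 193.0], [37.0, 241.0]]
arm top [[145.0, 258.0], [271.0, 169.0]]
```

View pics/s8.png

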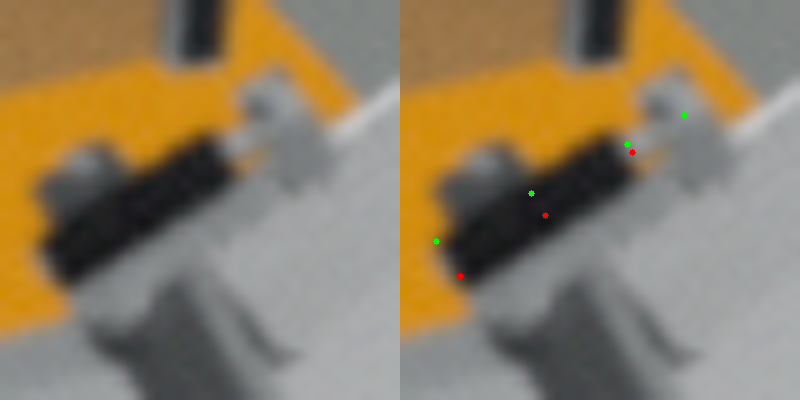

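```bash
python3 -m jog '[0,1,-10,0,0,0,2,-21,0,0,0,2,-21,0,0,0,2,-21,0,0,0,2,-21,0,0]'
python3 -m jog '[25,0,0,0,0,50,0,0,0,0,65,0,0,0,0,72,0,0,0,0,72,0,0,0,0]'
python3 -m jog '[2,0,0,0,0,4,0,0,0,0,6,0,0,0,0,8,0,0,0,0,8,0,0,0,0]'
```

```text
time_s: 21.65
eef_pos: [0.62, 0.0738, 0.3184]
eef_rot: [0.705, 0.055, 0.705, -0.055]
wrist_force: [-0.5, 0.1, 0.4]
opening: 0.003
time_s: 22.15
eef_pos: [0.6198, 0.0737, 0.2457]
eef_rot: [0.705, 0.055, 0.705, -0.055]
wrist_force: [0.1, 0.0, 0.2]
opening: 0.002
time_s: 22.65
eef_pos: [0.6218, 0.0738, 0.2432]
eef_rot: [0.707, 0.055, 0.703, -0.055]
wrist_force: [-4.6, -0.2, 15.4]
opening: -0.003
```

```bash
python3 -m jog '[-20,0,0,0,0,-60,0,0,0,0,-100,0,0,0,0,-130,0,0,0,0,-130,0,0,0,0]'
python3 -m jog '[-20,0,-20,0,0,-30,0,-50,0,0,-30,0,-80,0,0,-30,0,-80,0,0,-30,0,-80,0,0]'
python3 - <<'E'
from bench import optics,status
import numpy as np, cv2
from geo import *
o=status.get_obs(); print(o['time_s'],o['eef_pos'],o['wrist_force'])
b0=np.load('b.npy'); b=optics.camera("side")[:,:,::-1]
def ang(w):
    m=(w.max(2)<55)&np.fromfunction(lambda y,x:(x<26)&(y<30)&(y>12),w.shape[:2]); n,l,st,c=cv2.connectedComponentsWithStats(m.astype(np.uint8))
    i=1+st[1:,4].argmax(); yx=np.argwhere(l==i); u=np.linalg.svd(yx-yx.mean(0))[2][0]; return len(yx),yx.mean(0),np.degrees(np.arctan2(abs(u[0]),abs(u[1])))
print('sleeve',ang(b[130:170,264:304]))
d=cv2.absdiff(cv2.GaussianBlur(b0,(3,3),0),cv2.GaussianBlur(b,(3,3),0)).max(2)>35
n,l,st,c=cv2.connectedComponentsWithStats(d.astype(np.uint8)); print([tuple(s) for s in st[1:] if s[4]>15])
E
```

```text
time_s: 23.15
eef_pos: [0.6221, 0.0737, 0.3756]
eef_rot: [0.709, 0.055, 0.701, -0.055]
wrist_force: [0.2, -0.2, 0.5]
opening: 0.004
time_s: 23.65
eef_pos: [0.5408, 0.0863, 0.3986]
eef_rot: [0.705, 0.055, 0.704, -0.055]
wrist_force: [0.5, -0.3, -0.5]
opening: -0.002
23.65 [0.54083941 0.08631157 0.39862857] [ 0.45778106 -0.31158572 -0.45719061]
sleeve (97, array([21.42268041, 13.29896907]), np.float64(33.48118733380537))
[(np.int32(0), np.int32(0), np.int32(3), np.int32(22), np.int32(42)), (np.int32(41), np.int32(0), np.int32(238), np.int32(115), np.int32(8439)), (np.int32(96), np.int32(19), np.int32(30), np.int32(24), np.int32(202)), (np.int32(0), np.int32(39), np.int32(9), np.int32(5), np.int32(37)), (np.int32(13), np.int32(39), np.int32(90), np.int32(138), np.int32(3309)), (np.int32(73), np.int32(40), np.int32(8), np.int32(3), np.int32(18)), (np.int32(75), np.int32(43), np.int32(25), np.int32(14), np.int32(253)), (np.int32(12), np.int32(46), np.int32(6), np.int32(7), np.int32(25)), (np.int32(116), np.int32(54), np.int32(16), np.int32(16), np.int32(144)), (np.int32(17), np.int32(60), np.int32(11), np.int32(24), np.int32(87)), (np.int32(115), np.int32(73), np.int32(22), np.int32(44), np.int32(565)), (np.int32(0), np.int32(109), np.int32(56), np.int32(105), np.int32(2867)), (np.int32(37), np.int32(118), np.int32(12), np.int32(27), np.int32(91)), (np.int32(275), np.int32(136), np.int32(22), np.int32(21), np.int32(222)), (np.int32(268), np.int32(157), np.int32(8), np.int32(13), np.int32(69)), (np.int32(272), np.int32(174), np.int32(9), np.int32(7), np.int32(39)), (np.int32(101), np.int32(177), np.int32(27), np.int32(45), np.int32(770)), (np.int32(84), np.int32(198), np.int32(7), np.int32(5), np.int32(24)), (np.int32(56), np.int32(216), np.int32(13), np.int32(21), np.int32(145)), (np.int32(79), np.int32(221), np.int32(8), np.int32(6), np.int32(32))]
```

```bash
python3 -c "
from bench import hand_in; print(hand_in())"
```

```text
the job is handed in; nothing more can be done
None
```

The job is handed in at about 24 s of the 72 s. As far as my checks show, the gate is shut and the grip is folded flat; hand-in gave no verdict.

**What I did**
- I gripped the folded grip and swung it up, turning the wrist with it, until it met its stop. The crank was then at about 10.6 rad, so the gate was about 34 mm open.
- I took a fresh hold on the standing grip and wound the crank about 609° clockwise. Wrist forces stayed under about 20 N.
- I folded the grip back over the arm and pressed its free end down with the closed fingers.

**Last checks**
- **Gate:** the crank pushed back with 17 N and did not move, within 2 mm of where I expected its stop. After folding, the wrist picture showed the arm pointing straight up the slope. I did not see the gate's bottom edge itself.
- **Grip:** after folding it still looked about 0.08 rad off flat, so I pressed it down. It held firm at 15 N, and the side camera then gave about 0.05 rad, against the 0.2 rad limit.
- **Bystanders:** comparing the side picture before and after showed changes only around the robot and the crank. The arm ended clear of everything.

**Discrepancies**
- My first fit of the trough's pose was wrong because I had misplaced its top corners. Measuring the points from both cameras corrected it.
- The crank turned about 0.1 rad clockwise while the grip was being swung up.
- I viewed 12 pictures, two over the budget.

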